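# Clear and flip open the tip-box lid

### The job

Get the pipette-tip box ready for use: the small carton left standing behind it is in the way of its lid, so with a fingertip push the carton along the worktop until it stands fully clear of the space behind the box, then flip the lid up (it has a thumb tab in front), past its balance point, so that it falls back to its stop and stays fully open by itself. Only push and flip, without lifting the carton or the box: keep the carton upright on the worktop, leave the tip box standing where it is, and do not disturb the other things.

Things in the scene. Friction and masses are not known exactly. Their poses are not given: they have to be found in the camera images.
- tip_box: pipette-tip box, loose, 0.8 kg: 68 mm deep (x), 118 wide (y), 66 tall, lid shut. Origin: centre of its underside; x runs level from its front (tab side, near the robot) to its hinge side, y to the left, z up. Base 44 mm tall; on it the clear lid, 21 mm deep, 2 mm walls. Hinge line along y at x = +36, z = 45 mm. Fully open the lid leans back to x = +80, z = 104 mm. Must stay put (within 25 mm)
- tip_box_lid (a joint): angle of the tip box's lid: 0 shut, grows as it opens upward and back, stop at 1.92 rad. The hinge is nearly free: below about 1.28 rad the light lid (22 g) falls shut, beyond that it falls open and stays against the stop
- tab_edge (a point): middle of the underside of the outer edge of the lid's thumb tab: a clear plastic tongue 40 mm wide and 3 mm thick that sticks 15 mm out of the middle of the lid's front wall, its underside 47 mm above the worktop while shut. The point swings with the lid 85 mm from the hinge line (x = -49 mm in the box's frame while shut)
- carton_center (a point): centre (half-way up) of the small cardboard carton that stands behind the tip box: 24 mm thick (its x), 95 mm long (its y), 60 mm tall, 0.08 to 0.17 kg, loose. At the start it stands nearly parallel to the tip box, 6 to 16 mm behind it, shifted to the left, its right end hidden behind the box. It blocks the lid short of its balance point, and forcing the lid tips it over
- carton: the same carton; origin at the centre of its underside
- specimen_cup_a: specimen cup with screw lid, 62 mm across, 72 tall (mm); origin at the centre of its underside; a bystander, loose, to be left alone
- specimen_cup_b: second specimen cup, same size (mm); origin at the centre of its underside; a bystander, loose, to be left alone
- glucose_meter: flat hand-held meter, 93x52x20 (mm); origin at the centre of its underside; a bystander, loose, to be left alone
- lab_timer: flat bench timer, 58x66x17 (mm); origin at the centre of its underside; a bystander, loose, to be left alone
- strip_vial_b: round vial, 42 mm across, 104 tall, behind the work (mm); origin at the centre of its underside; a bystander, loose, to be left alone
- lancet_box: low carton, 55x86x48, right of the work (mm); origin at the centre of its underside; a bystander, loose, to be left alone
Not all that is in view belongs to the job. What is shaped like the carton but red is not meant.

How it is judged:
On the way, in this order (a step that is already met when the one before it is completed fails the run):
1. the carton has been pushed clear of the lid's swing, the lid still shut ((y of carton_center in the frame of tip_box above 0.095 m or y of carton_center in the frame of tip_box below -0.095 m or x of carton_center in the frame of tip_box above 0.09 m) and value of joint tip_box_lid below 0.6 rad), for 0.2 s.
2. the lid has been flipped past its balance point (value of joint tip_box_lid above 1.35 rad), for 0.1 s.
At the end, for the whole second after the job is handed in: The lid rests at its stop (over 1.8 rad), at rest; the carton stands upright on the worktop (tilt under 0.1 rad), its centre more than 95 mm to a side of the tip box's centre or more than 90 mm behind it, in the box's frame; the tip box stands flat within 25 mm of where it was (value of joint tip_box_lid above 1.8 rad and velocity of joint tip_box_lid between -0.1 and 0.1 rad/s and (y of carton_center in the frame of tip_box above 0.095 m or y of carton_center in the frame of tip_box below -0.095 m or x of carton_center in the frame of tip_box above 0.09 m) and angle between carton_center's own z axis and vertical below 0.1 rad and height (world z) of carton_center between 0.025 and 0.036 m and linear speed of carton below 0.02 m/s and distance of tip_box from where it was at the start of the episode below 0.025 m and angle between tip_box's own z axis and vertical below 0.06 rad); the robot touches nothing.
It fails at once if the carton is lifted more than 12 mm or tipped over (height (world z) of carton_center above 0.042 m or angle between carton_center's own z axis and vertical above 0.5 rad).
It fails at once if the tip box is lifted, tipped or shoved more than 25 mm (height (world z) of tip_box above 0.012 m or angle between tip_box's own z axis and vertical above 0.25 rad or distance of tip_box from where it was at the start of the episode above 0.025 m).
It fails at once if another thing on the worktop is moved more than 20 mm (distance of any of specimen_cup_a, specimen_cup_b, glucose_meter, lab_timer, strip_vial_b, lancet_box from where it was at the start of the episode above 0.02 m).
It also fails if it takes over 48 s, if anything falls off the work surface, if the arm or the gripper's body presses on something with over 40 N, if the wrist force passes 120 N, or if a joint passes its speed limit or range.

### The arm

A 6-joint arm with a two-finger parallel gripper is mounted at the origin on a cart in front of the work surface, level with it; the furniture and walls round the work are solid. World frame = base frame: x ahead of the robot, y to its left, z up, the work surface at z = 0. Lengths are in m, angles in rad, forces in N, time in s.
With the tool pointing down it reaches from about 0.375 to 0.75 m from the base axis. Payload 9 kg.
Tool frame: the origin (TCP) lies at the very end of the fingers, on their centre line; the grasp point (between the pads) lies 19 mm behind it; z points along the fingers, x is the direction in which the jaws open and shut, and the axes are right-handed (so a half turn about z gives the same grasp; the last joint's range is limited). The gripper opens to 85 mm and grips with 20 to 120 N. Pads are 22 mm wide; open, the fingers measure 114 mm over their backs; the gripper's body (76 mm by 85 mm) begins 54 mm behind the grasp point. The pads swing forward as they close: fully open they stand 13 mm farther back than shut.
Start: joints at [0.907, 0.104, 0.097, 1.564, 0, 1.353], TCP at [0.259, 0.541, 0.231] pointing down, gripper open.
Joint ranges: [-2.99, 2.99], [-0.84, 1.86], [-1.1, 1.16], [-1.84, 2.11], [-1.51, 1.56], [-3.14, 3.14]. Speed limits (rad/s): [2.22, 2.22, 2.57, 3.14, 3.14, 3.14].

### API

Orientations are given as a rotation vector (axis times angle).
In Python, from station import env gives the robot as it stands.
- The arm moves only by the shell command python3 -m crank 'ROWS' [OPENING] [FORCE]. ROWS is JSON, a list of rows, each a list of 4 numbers: the shift along the tool's x, y, z in cm, then the turn about the tool's z in degrees. In form: [[x, y, z, yaw], ...]. A call has 1 to 20 rows; each row is the pose to reach, as a shift and turn from the pose commanded when the call began, along the tool's axes at that moment; what a row does not reach only later rows make up. A row lasts 1/8 s, in which the tool goes at most 62.5 mm and 10.7 degrees, less where a joint would pass 70% of its speed; a pose out of reach is approached as far as the arm can. A call with a gripper value outside its range is refused whole. OPENING is the opening, from 0 (shut) to 1 (fully open), set as the call begins (- or left out, the last holds). The fingers move at their own pace and stop on an object; FORCE is the grip in N (left out, the last holds). Time passes only in rows, so rows that repeat a pose let the fingers close. It gives the time, the measured TCP pose, the force and the opening at its end, in the units of the state.
- env.sense(): the state, without advancing time (a new reading comes with each control period).
- env.get_image(name): name is "side" or "top"; returns a dict with "frame" (480x640x3 uint8, red, green, blue), "vertical_fov" (degrees; the focal length in pixels is half the picture's height over the tangent of half this angle, whatever the lens; pixels are square), "cx", "cy" (the principal point, pixels), "k1" (the pictures are not rectified: a ray, as slopes to the right and down, at radius r is drawn at 1 + k1 r^2 times it, then the intrinsics apply), "view" (4x4, takes a point from world to camera coordinates). Camera axes: x right, y down, z forward; pixel columns grow to the right and rows downward; lengths in m; the calibration is good to about 2 mm. A picture is of the moment at which its call begins. There is no depth.
- env.close_job(): hands the job in, once; it reports no verdict.
Trained networks look in a picture, given as the dict that the camera call returned (one of the last four; its "shot" number tells which), for a name from the list of things; names that differ only in an ending like _2 or _b are one class to them, and where a whole thing is asked for, a point or a joint stands for the part that bears it (a point fixed in the world has none). Each returns a list of dicts, best first, with "score" (0 to 1); they miss things now and then, are a little off and sometimes report something else, mostly with a low value. They report only what shows in the picture. A call takes as long as a camera call. They do not tell look-alikes from the thing itself.
- env.silhouettes(picture, thing): "pixels" (480x640 bool, what is visible of it) and "uv" ([column, row] in pixels, amid what is visible of it).
The state is a dict: "time": time; "q": joint angles; "qvel": joint speeds; "effort": joint torques, N m; "tcp_pos": TCP position; "orientation": TCP orientation; "contact_force": force on the tool from outside, world axes, zero at the start; "moment": the same for the moment, N m; "width": finger opening in m.
Only numpy, scipy, OpenCV 4.12 (cv2) and the standard library are available. Lean on these libraries where they do the work, as an engineer would, in place of code of your own. Each camera call takes 0.05 s, during which the arm holds its last target. There are 200 camera calls.

## Working session

There is one attempt and no reset: what is moved stays moved. The work goes in short steps, Python scripts to look and compute and a shell command to move; the robot and the scene stay as the last step left them, time stands still between calls to the robot, and variables do not carry over. Pictures are saved under pics/ and viewed, about 8 in all and at most 12, crops included, and the job is handed in when it is done.

```bash
mkdir -p pics; cat > h.py <<'E'
import numpy as np, cv2
from scipy.spatial.transform import Rotation as R
from station import env
def K(p):
    f=240/np.tan(np.radians(p["vertical_fov"])/2); return f,p["cx"],p["cy"],p["k1"],np.array(p["view"])
def proj(p,X):
    f,cx,cy,k,V=K(p); X=np.atleast_2d(X); c=X@V[:3,:3].T+V[:3,3]; s=c[:,:2]/c[:,2:]
    s=s*(1+k*(s**2).sum(1,keepdims=True)); return s*f+[cx,cy]
def onz(p,uv,z):
    f,cx,cy,k,V=K(p); d=(np.atleast_2d(uv)-[cx,cy])/f; s=d.copy()
    for _ in range(30): s=d/(1+k*(s**2).sum(1,keepdims=True))
    r=np.c_[s,np.ones(len(s))]@V[:3,:3]; o=-V[:3,:3].T@V[:3,3]
    return o+r*((z-o[2])/r[:,2])[:,None]
def save(p,n): cv2.imwrite("pics/"+n+".png",cv2.cvtColor(p["frame"],cv2.COLOR_RGB2BGR))
E
python3 - <<'E'
from h import *
s=env.sense(); print(s["tcp_pos"],s["orientation"],s["time"]); print(R.from_rotvec(s["orientation"]).as_matrix().round(3))
for n in("side","top"):
    p=env.get_image(n); save(p,n+"0"); V=np.array(p["view"]); print(n,-V[:3,:3].T@V[:3,3],V[:3,2])
    for t in("tip_box","carton","tab_edge","specimen_cup_a","glucose_meter","lab_timer","strip_vial_b","lancet_box"):
        for d in env.silhouettes(p,t): print(t,round(d["score"],2),np.round(d["uv"]),d["pixels"].sum(),onz(p,d["uv"],.03).round(3)[0,:2])
E
```

```text
[0.25850279 0.541065   0.23049668] [ 2.65722627e+00  1.67504627e+00 -2.07155969e-03] 0.0
[[ 0.431  0.902 -0.001]
 [ 0.902 -0.431 -0.001]
 [-0.001 -0.    -1.   ]]
side [ 0.10364169 -0.78961252  0.49055695] [ 0.02169834 -0.908619   -0.41706198]
tip_box 0.73 [270. 240.] 2325 [0.524 0.125]
carton 0.88 [333. 222.] 414 [0.695 0.148]
carton 0.81 [279. 220.] 236 [0.59  0.215]
tab_edge 0.71 [263. 231.] 1252 [0.531 0.177]
tab_edge 0.65 [279. 220.] 319 [0.591 0.218]
specimen_cup_a 0.97 [262. 302.] 1359 [ 0.403 -0.096]
specimen_cup_a 0.58 [289. 341.] 2110 [ 0.392 -0.22 ]
glucose_meter 0.6 [230. 291.] 871 [ 0.368 -0.038]
lab_timer 0.86 [192. 242.] 494 [0.373 0.195]
strip_vial_b 0.75 [409. 224.] 740 [0.848 0.057]
lancet_box 0.59 [356. 336.] 2237 [ 0.488 -0.257]
top [0.49753093 0.00987284 1.04316605] [-0.00456441 -0.10208187 -0.99476553]
tip_box 0.61 [258. 295.] 2733 [0.506 0.122]
tip_box 0.19 [200. 357.] 1056 [0.387 0.228]
tip_box 0.15 [258. 295.] 2690 [0.507 0.121]
carton 0.67 [232. 266.] 789 [0.561 0.171]
carton 0.57 [267. 204.] 893 [0.679 0.108]
tab_edge 0.77 [258. 294.] 2645 [0.508 0.121]
specimen_cup_a 0.96 [395. 356.] 920 [ 0.397 -0.137]
specimen_cup_a 0.61 [448. 366.] 1038 [ 0.377 -0.238]
glucose_meter 0.76 [326. 360.] 1320 [ 0.388 -0.009]
lab_timer 0.62 [200. 357.] 1037 [0.388 0.229]
strip_vial_b 0.83 [320. 135.] 659 [0.817 0.008]
lancet_box 0.78 [455. 304.] 1402 [ 0.494 -0.251]
```

```bash
python3 - <<'E'
import cv2
t=cv2.imread("pics/top0.png")[100:400,120:520]; cv2.imwrite("pics/t1.png",cv2.resize(t,(800,600),interpolation=2))
t=cv2.imread("pics/side0.png")[150:360,160:440]; cv2.imwrite("pics/s1.png",cv2.resize(t,(800,600),interpolation=2))
E
```

```text
(no output)
```

View pics/t1.png

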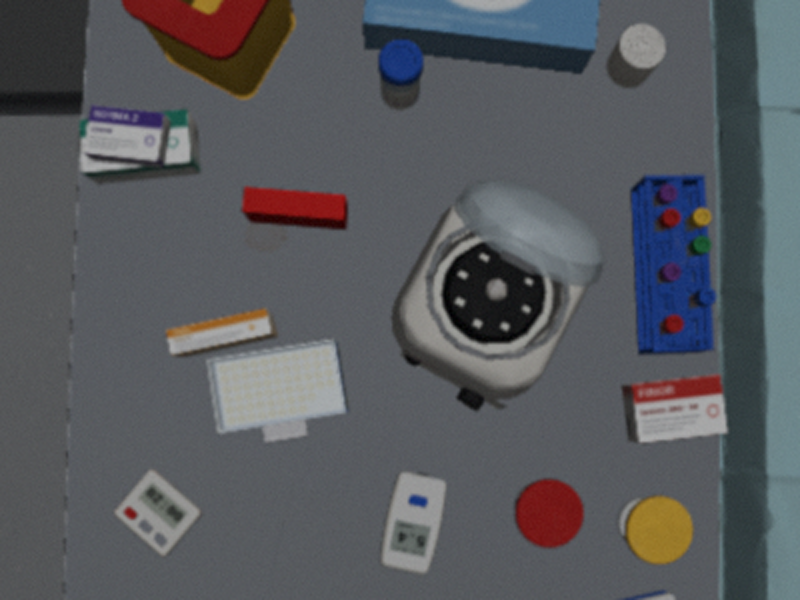

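View pics/s1.png

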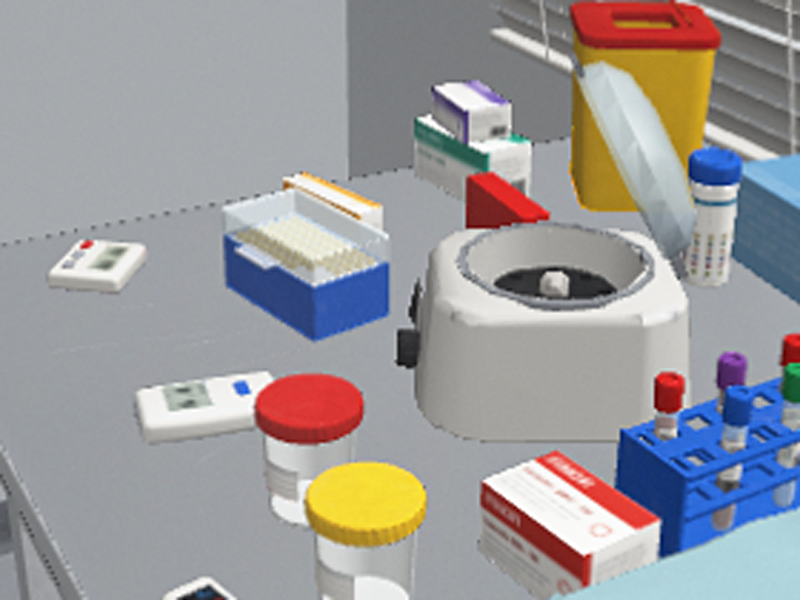

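The top crop shows the tip box (lid corners around crop (207,358), (335,340), (346,412) and (218,432)). Its tab is at (285,430), and the orange/white carton is behind it at (219,330). The red look-alike is at (295,207). The space to the carton's left is free up to the table edge at crop x≈77. Next I'll fit the box and carton poses to the masks.

```bash
cat >> h.py <<'E'
from scipy.optimize import minimize
def pts(q,b):
    x0,x1,y0,y1,z0,z1=b; P=np.array([[x,y,z] for x in(x0,x1) for y in(y0,y1) for z in(z0,z1)],float)/1000
    c,s=np.cos(q[2]),np.sin(q[2]); return np.c_[q[0]+c*P[:,0]-s*P[:,1],q[1]+s*P[:,0]+c*P[:,1],P[:,2]]
def mask(p,q,bs):
    m=np.zeros((1920,2560),np.uint8)
    for b in bs: cv2.fillConvexPoly(m,cv2.convexHull(np.round(proj(p,pts(q,b))*4+1.5).astype(np.int32)),1)
    return cv2.resize(m.astype(np.float32),(640,480),interpolation=cv2.INTER_AREA)
def fit(obs,bs,q0,hide=None):
    def c(q):
        e=0
        for p,px in obs:
            m=mask(p,q,bs)
            if hide is not None: m=m*(1-mask(p,hide[0],hide[1]))
            e+=1-np.minimum(m,px).sum()/np.maximum(m,px).sum()
        return e
    best=min((minimize(c,np.array(q0)+[0,0,d],method="Nelder-Mead",options=dict(initial_simplex=np.array(q0)+[0,0,d]+np.array([[0,0,0],[.01,0,0],[0,.01,0],[0,0,.1]]),xatol=1e-4,fatol=1e-4)) for d in(-.08,.08)),key=lambda r:r.fun)
    return best.x,best.fun
BOX=[(-34,38,-59,59,0,66),(-49,-34,-20,20,47,50)]; CAR=[(-12,12,-47.5,47.5,0,60)]
def sil(p,t,near):
    L=env.silhouettes(p,t); return min(L,key=lambda d:np.hypot(*(onz(p,d["uv"],.03)[0,:2]-near)))["pixels"].astype(float)
def rel(qb,xy):
    d=np.array(xy)-qb[:2]; c,s=np.cos(qb[2]),np.sin(qb[2]); return np.array([c*d[0]+s*d[1],-s*d[0]+c*d[1]])
E
python3 - <<'E'
from h import *
t=env.get_image("top"); s=env.get_image("side")
bt,bs=sil(t,"tip_box",[.506,.122]),sil(s,"tip_box",[.524,.125])
for n,o in(("top",[(t,bt)]),("side",[(s,bs)]),("both",[(t,bt),(s,bs)])):
    qb,e=fit(o,BOX,[.506,.12,.15]); print("box",n,qb.round(4),round(e,3))
ct,cs=sil(t,"carton",[.561,.171]),sil(s,"carton",[.59,.215])
for n,o in(("top",[(t,ct)]),("both",[(t,ct),(s,cs)])):
    qc,e=fit(o,CAR,[.561,.171,.17],(qb,BOX)); print("car",n,qc.round(4),round(e,3),rel(qb,qc[:2]).round(4))
im=t["frame"].copy()
for q,B in((qb,BOX),(qc,CAR)):
    for b in B:
        P=proj(t,pts(q,b)); 
        for i,j in((0,1),(0,2),(0,4),(1,3),(1,5),(2,3),(2,6),(3,7),(4,5),(4,6),(5,7),(6,7)): pass
big=cv2.resize(im[220:330,190:320],(780,660),interpolation=2)[:600]
def draw(img,p,off,sc):
  for q,B in((qb,BOX),(qc,CAR)):
    for b in B:
      P=((proj(p,pts(q,b))-off+.5)*sc).astype(int)
      for i,j in((0,1),(0,2),(0,4),(1,3),(1,5),(2,3),(2,6),(3,7),(4,5),(4,6),(5,7),(6,7)): cv2.line(img,tuple(map(int,P[i])),tuple(map(int,P[j])),(0,255,0),1)
draw(big,t,[190,220],6)
b2=cv2.resize(s["frame"][200:280,220:310],(675,600),interpolation=2); draw(b2,s,[220,200],7.5)
cv2.imwrite("pics/fit.png",cv2.resize(np.hstack([big,b2]),(800,330))[...,::-1])
np.save("qb.npy",qb)
E
```

```text
box top [0.5071 0.1176 0.1936] 0.067
box side [0.5101 0.1209 0.1393] 0.039
box both [0.5087 0.1182 0.1539] 0.124
car top [0.5591 0.1724 0.2256] 0.055 [0.0581 0.0458]
car both [0.5591 0.1723 0.216 ] 0.231 [0.0581 0.0458]
```

View pics/fit.png

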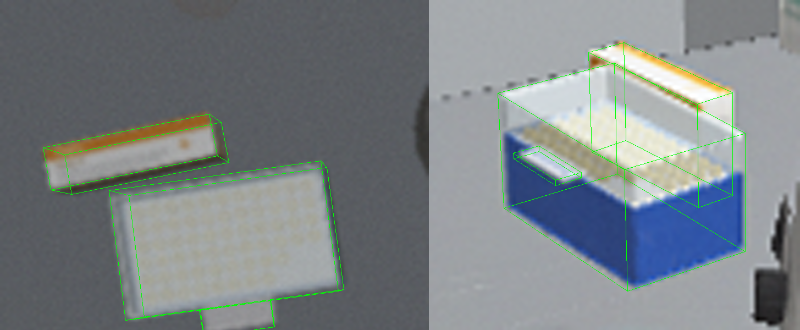

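The fit agrees with both views. Relative to the box, the carton centre is at about (58, 46) mm, leaving a gap of about 12 mm. I'll push it about 65 mm to the left by its right end, starting with a move above the entry point, fingers shut.

```bash
python3 -m crank '[[-8,15,0,-10],[-16,30,0,-20],[-26.2,47.4,4,-37],[-26.2,47.4,6,-37],[-26.2,47.4,8,-37],[-26.2,47.4,8,-37],[-26.2,47.4,8,-37],[-26.2,47.4,8,-37],[-26.2,47.4,8,-37],[-26.2,47.4,8,-37],[-26.2,47.4,8,-37],[-26.2,47.4,8,-37]]' 0 20
python3 - <<'E'
from h import *
s=env.sense(); print(s["tcp_pos"],s["time"],s["contact_force"]); print(R.from_rotvec(s["orientation"]).as_matrix().round(3))
t=env.get_image("top"); print("edge",onz(t,[157,265],0))
p=env.get_image("side"); cv2.imwrite("pics/a.png",cv2.resize(p["frame"][60:280,180:400],(600,600),interpolation=2)[...,::-1])
E
```

```text
time: 2.7
tcp_pos: [0.5731, 0.1017, 0.1519]
orientation: [1.987, 2.433, 0.001]
contact_force: [0.3, 0.6, -0.1]
width: 0.0001
[0.57313315 0.1017062  0.15185151] 2.7 [ 0.25257172  0.55413808 -0.07743442]
[[-0.2    0.98   0.001]
 [ 0.98   0.2    0.   ]
 [ 0.     0.001 -1.   ]]
edge [[0.56169059 0.32530699 0.        ]]
```

View pics/a.png

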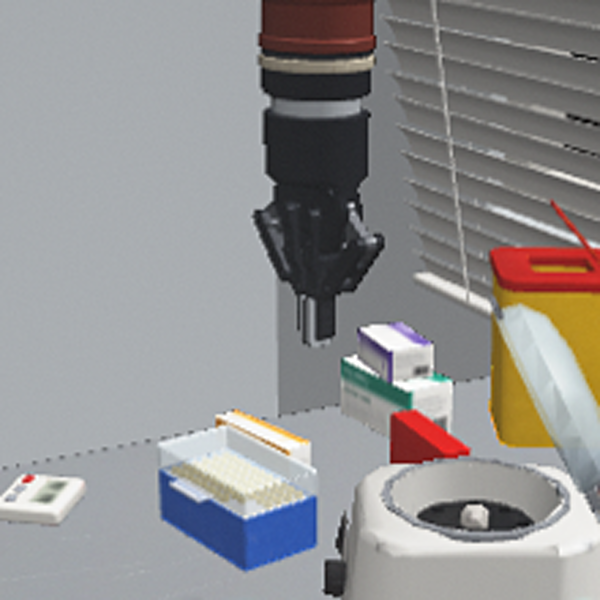

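```bash
python3 -m crank '[[0,0,4,0],[0,0,8,0],[0,0,11,0],[0,0,13,0],[0,0,13,0],[0,0,13,0]]' 0 20 && python3 -m crank '[[0.5,0,0,0],[1,0,0,0],[1.5,0,0,0],[2,0,0,0],[2.5,0,0,0],[3,0,0,0],[3.5,0,0,0],[4,0,0,0],[4.5,0,0,0],[4.5,0,0,0]]' 0 20
cat > look.py <<'E'
from h import *
import sys
t=env.get_image("top"); qb=np.load("qb.npy")
qb2,e2=fit([(t,sil(t,"tip_box",qb[:2]))],BOX,qb); print("box",qb2.round(4),round(e2,3))
g=np.array([float(a) for a in sys.argv[1:3]])
qc,e=fit([(t,sil(t,"carton",g))],CAR,[*g,.2]); print("car",qc.round(4),round(e,3),rel(qb,qc[:2]).round(4),env.sense()["tcp_pos"])
save(t,sys.argv[3])
cv2.imwrite("pics/%s.png"%sys.argv[3],cv2.resize(t["frame"][200:340,150:330],(720,560),interpolation=2)[...,::-1])
E
python3 look.py .552 .205 b
```

```text
time: 3.55
tcp_pos: [0.5744, 0.1008, 0.0228]
orientation: [1.987, 2.431, 0.002]
contact_force: [0.3, 0.7, -0.5]
width: 0.0
time: 4.8
tcp_pos: [0.5648, 0.1453, 0.0219]
orientation: [1.988, 2.432, 0.001]
contact_force: [-0.3, -0.9, 5.8]
width: -0.0
box [0.509  0.1159 0.1723] 0.31
car [0.552 0.205 0.12 ] 1.0 [0.0561 0.0792] [0.56481168 0.14525822 0.02180187]
```

View pics/b.png

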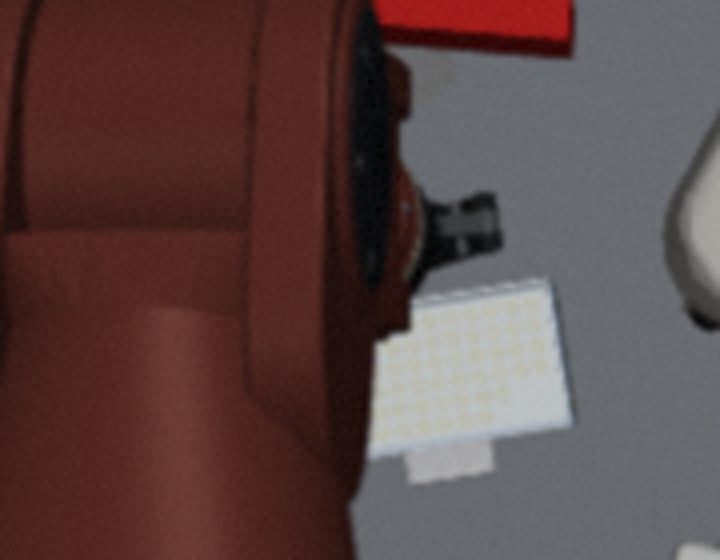

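The arm covers the carton in the top view. An upward force of 5.8 N showed up, so I'll check the side view.

```bash
python3 - <<'E'
from h import *
s=env.sense(); print(s["contact_force"],s["moment"],s["tcp_pos"])
p=env.get_image("side"); cv2.imwrite("pics/c.png",cv2.resize(p["frame"][160:280,220:360],(700,600),interpolation=2)[...,::-1])
E
```

```text
[-0.76176376  0.41527279  5.33308306] [-0.03543235  0.02871414 -0.02708995] [0.56481168 0.14525822 0.02180187]
```

View pics/c.png

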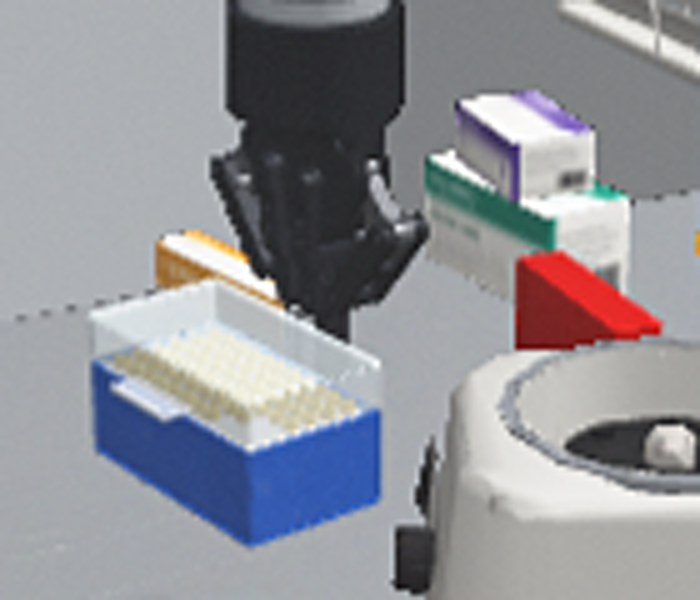

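The finger linkage is riding on the carton's top edge. I'll back off, raise the tool 1.5 cm, and push with just the fingertip.

```bash
python3 -m crank '[[-0.8,0,0,0],[-1,0,0,0],[-1,0,-1,0],[-1,0,-1.6,0],[-1,0,-1.6,0]]' 0 20 && python3 -m crank '[[0.5,0,0,0],[1,0,0,0],[1.4,0,0,0],[1.8,0,0,0],[2.2,0,0,0],[2.6,0,0,0],[2.6,0,0,0]]' 0 20
python3 - <<'E'
from h import *
p=env.get_image("side"); qb=np.load("qb.npy")
qc,e=fit([(p,sil(p,"carton",[.55,.23]))],CAR,[.552,.205,.2],(qb,BOX)); print("car",qc.round(4),round(e,3),rel(qb,qc[:2]).round(4))
E
```

```text
time: 5.62
tcp_pos: [0.5671, 0.1351, 0.0383]
orientation: [1.988, 2.431, 0.002]
contact_force: [-0.6, -0.4, -0.3]
width: -0.0
time: 6.5
tcp_pos: [0.5612, 0.1608, 0.0373]
orientation: [-1.988, -2.432, -0.0]
contact_force: [0.4, -0.7, -0.1]
width: -0.0
car [0.5469 0.2256 0.0366] 0.16 [0.0542 0.1003]
```

```bash
python3 -m crank '[[0.4,0,0,0],[0.8,0,0,0],[1.2,0,0,0],[1.4,0,0,0],[1.4,0,0,0]]' 0 20 && python3 -m crank '[[-1,0,0,0],[-2,0,-2,0],[-2,0,-6,0],[-2,0,-10,0],[-2,-8,-12,0],[-2,-14,-12,0],[-2,-20,-12,0],[-2,-20,-12,0],[-2,-20,-12,0],[-2,-20,-12,0]]' 0.75 20
python3 look.py .544 .235 d
```

```text
time: 7.22
tcp_pos: [0.5585, 0.1744, 0.0373]
orientation: [-1.988, -2.432, -0.0]
contact_force: [-0.5, -0.0, 1.0]
width: -0.0
time: 8.48
tcp_pos: [0.3675, 0.1145, 0.1583]
orientation: [1.988, 2.43, 0.002]
contact_force: [0.6, -0.6, -0.3]
width: 0.0645
box [0.5082 0.1179 0.1562] 0.053
car [0.548  0.2354 0.193 ] 0.071 [0.0568 0.1099] [0.36703671 0.11476772 0.15745677]
```

View pics/d.png

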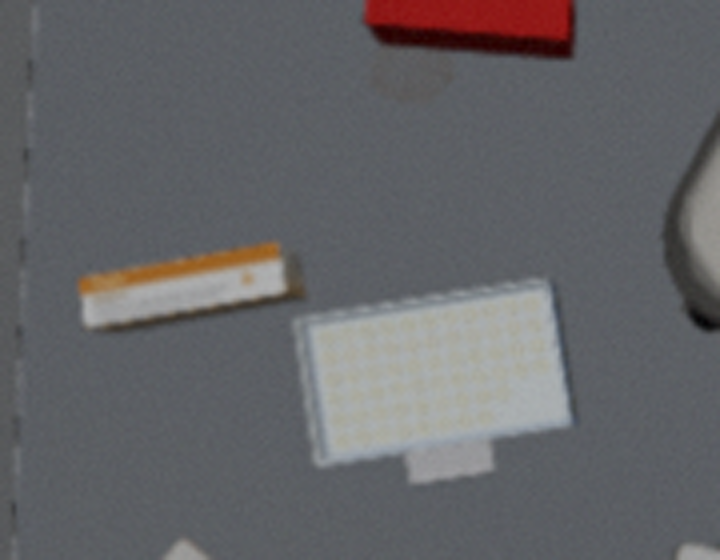

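The carton is now at about (57, 110) mm in the box frame, upright, and the box hasn't moved. Next I'll work out the move to straddle the tab.

```bash
python3 - <<'E'
from h import *
p=env.get_image("top"); qb=np.load("qb.npy")
e=onz(p,[[251.7,320],[273.7,320.5]],.05); print("tab corners local",[rel(qb,x[:2]).round(4) for x in e])
s=env.sense(); M=R.from_rotvec(s["orientation"]).as_matrix()
c,sn=np.cos(qb[2]),np.sin(qb[2]); T=np.array([qb[0]-.052*c,qb[1]-.052*sn,.037])
print(T, "tool cm",(M.T@(T-s["tcp_pos"])*100).round(2),"yaw now",np.degrees(np.arctan2(M[1,0],M[0,0])),"want",90+np.degrees(qb[2]),s["width"])
E
```

```text
tab corners local [array([-0.0462,  0.0184]), array([-0.0526, -0.0216])]
[0.45733838 0.11019143 0.037     ] tool cm [-2.25  8.78 12.02] yaw now 101.45943235475404 want 98.81881237551245 0.0641806793950483
```

```bash
python3 -m crank '[[-2.3,4,4,2.6],[-2.3,8.8,6,2.6],[-2.3,8.8,9,2.6],[-2.3,8.8,12,2.6],[-2.3,8.8,12,2.6],[-2.3,8.8,12,2.6]]' 0.75 20
python3 - <<'E'
from h import *
s=env.sense(); print(s["tcp_pos"],s["contact_force"])
p=env.get_image("side"); cv2.imwrite("pics/e.png",cv2.resize(p["frame"][180:280,210:330],(720,600),interpolation=2)[...,::-1])
E
```

```text
time: 9.43
tcp_pos: [0.4579, 0.1098, 0.0383]
orientation: [2.043, 2.386, 0.001]
contact_force: [0.4, 0.4, 0.8]
width: 0.0641
[0.4578696  0.10977326 0.03834688] [0.38238252 0.38246779 0.83928103]
```

View pics/e.png

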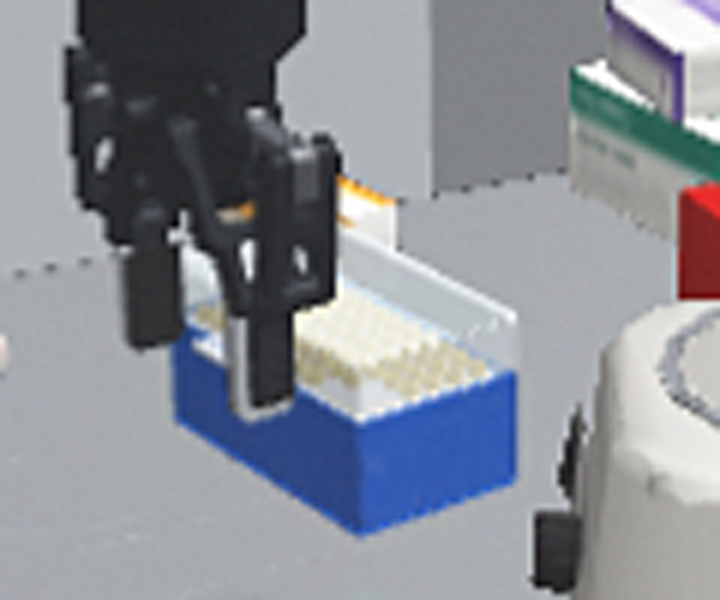

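The fingers straddle the tab, so I'll close gently on its sides.

```bash
python3 -m crank '[[0,0,0,0],[0,0,0,0],[0,0,0,0],[0,0,0,0],[0,0,0,0],[0,0,0,0]]' 0.3 20
python3 - <<'E'
from h import *
p=env.get_image("side"); q=[.4579,.1098,.155]
for z in(.03,.037,.044): print(z,proj(p,[[.4579+.155*.027,.1098-.027,z]]))
cv2.imwrite("pics/f.png",cv2.resize(p["frame"][200:270,220:304],(720,600),interpolation=2)[...,::-1])
E
```

```text
time: 10.22
tcp_pos: [0.4582, 0.1096, 0.0385]
orientation: [2.042, 2.385, 0.002]
contact_force: [-1.0, -0.1, 6.4]
width: 0.0383
0.03 [[251.60535827 253.7330963 ]]
0.037 [[251.47933142 250.62611838]]
0.044 [[251.3530836  247.50142129]]
```

View pics/f.png

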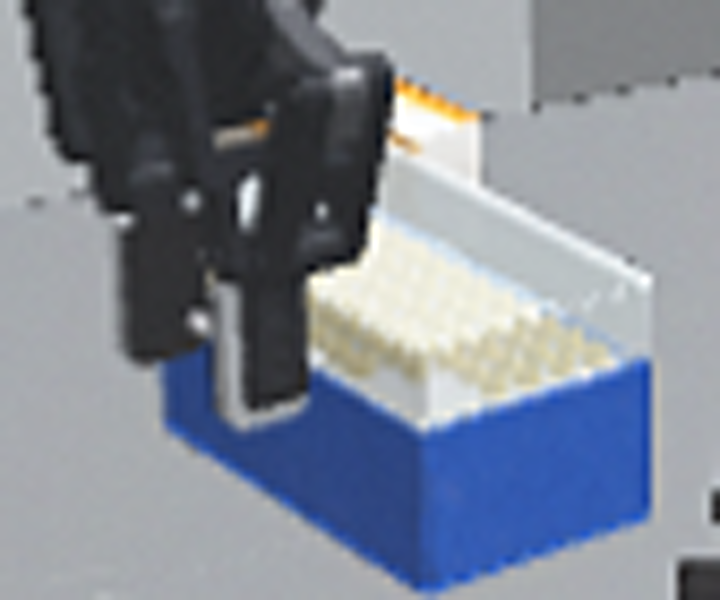

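```bash
python3 -m crank '[[0,0,0,0],[0,0,0,0],[0,0,-0.4,0],[0,0,-0.4,0]]' 0.6 20 && python3 -m crank '[[0,0,0,0],[0,0,0,0],[0,0,0,0],[0,0,0,0],[0,0,0,0]]' 0.3 20 && python3 -m crank '[[0,0.05,-0.7,0],[0,0.2,-1.4,0],[0,0.4,-2.1,0],[0,0.6,-2.75,0],[0,0.6,-2.75,0]]' 0.3 20
python3 - <<'E'
from h import *
p=env.get_image("side"); cv2.imwrite("pics/g.png",cv2.resize(p["frame"][180:270,210:318],(720,600),interpolation=2)[...,::-1])
E
```

```text
time: 10.78
tcp_pos: [0.4576, 0.1097, 0.0417]
orientation: [2.043, 2.386, 0.001]
contact_force: [-0.0, 0.2, -0.5]
width: 0.0514
time: 11.4
tcp_pos: [0.4574, 0.1097, 0.0415]
orientation: [2.043, 2.386, 0.0]
contact_force: [-1.5, -2.0, 3.9]
width: 0.0379
time: 12.02
tcp_pos: [0.4633, 0.1107, 0.0693]
orientation: [-2.043, -2.386, -0.0]
contact_force: [-2.0, -2.0, 1.7]
width: 0.0376
```

View pics/g.png

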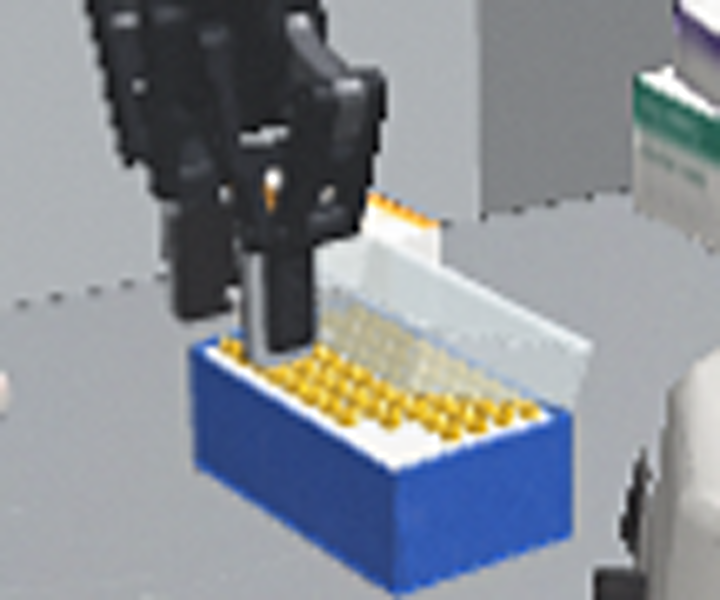

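The lid follows the grip, so I'll carry on along the arc to about 90°.

```bash
python3 -m crank '[[0,0.3,-0.65,0],[0,0.65,-1.25,0],[0,1.05,-1.85,0],[0,1.5,-2.4,0],[0,2,-2.9,0],[0,2.55,-3.35,0],[0,3.15,-3.75,0],[0,3.75,-4.1,0],[0,4.4,-4.4,0],[0,5.05,-4.65,0],[0,5.6,-4.8,0],[0,6.15,-4.9,0],[0,7,-5,0],[0,7.8,-5,0],[0,7.8,-5,0]]' 0.3 20
python3 - <<'E'
from h import *
p=env.get_image("side"); cv2.imwrite("pics/i.png",cv2.resize(p["frame"][150:270,210:354],(720,600),interpolation=2)[...,::-1])
E
```

```text
time: 13.95
tcp_pos: [0.5414, 0.1229, 0.1193]
orientation: [2.043, 2.386, 0.002]
contact_force: [-0.9, 3.4, 6.2]
width: 0.0377
```

View pics/i.png

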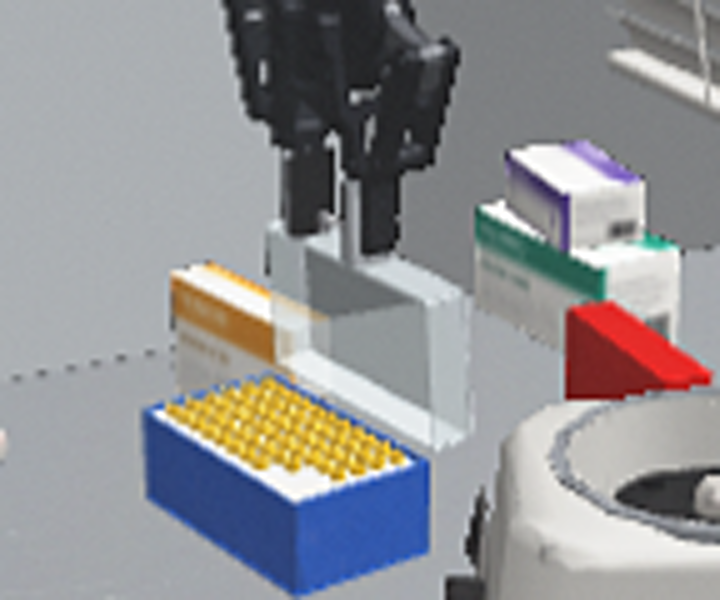

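The lid stands at about 90°. I'll release it, rise and back away.

```bash
python3 -m crank '[[0,0,0,0],[0,0,0,0],[0,0,0,0],[0,0,0,0],[0,0,-2,0],[0,0,-6,0],[0,-5,-8,0],[0,-11,-8,0],[0,-17,-8,0],[0,-17,-8,0],[0,-17,-8,0],[0,-17,-8,0]]' 0.8 20
python3 - <<'E'
from h import *
qb=np.load("qb.npy")
t=env.get_image("top"); p=env.get_image("side"); s=env.sense(); print(s["contact_force"],s["tcp_pos"])
qc,e=fit([(t,sil(t,"carton",[.548,.235]))],CAR,[.548,.235,.2]); print("car",qc.round(4),round(e,3),rel(qb,qc[:2]).round(4))
# blue base check in side view
hsv=cv2.cvtColor(p["frame"],cv2.COLOR_RGB2HSV); b=cv2.inRange(hsv,(100,120,60),(130,255,255)); b[:,:230]=0; b[:200]=0; b[290:]=0; b[:,330:]=0
m=(mask(p,qb,[(-34,34,-59,59,0,44)])>.5); print("blue px",(b>0).sum(),"in model",((b>0)&m).sum())
# lid outline at stop, predicted
a=1.92; P=np.array([[x-36,y,z-45] for y in(-59,59) for x,z in((-34,45),(-34,66),(36,66),(36,45))],float)
c_,s_=np.cos(a),np.sin(a); X=P[:,0]*c_+P[:,2]*s_+36; Z=-P[:,0]*s_+P[:,2]*c_+45
c,sn=np.cos(qb[2]),np.sin(qb[2]); W=np.c_[qb[0]+(c*X-sn*P[:,1])/1e3,qb[1]+(sn*X+c*P[:,1])/1e3,Z/1e3]
img=cv2.resize(p["frame"][150:270,210:354],(720,600),interpolation=2); U=((proj(p,W)-[210,150]+.5)*5).astype(np.int32)
for k in(U[:4],U[4:]): cv2.polylines(img,[k],True,(0,255,0),1)
cv2.imwrite("pics/j.png",img[...,::-1])
E
```

```text
time: 15.5
tcp_pos: [0.3731, 0.0965, 0.1992]
orientation: [-2.043, -2.386, -0.0]
contact_force: [0.0, 0.2, 0.1]
width: 0.0686
[-0.15384348 -0.27701115 -1.27072031] [0.37281992 0.0965162  0.1986955 ]
car [0.548 0.235 0.12 ] 1.0 [0.0567 0.1094]
blue px 1053 in model 1003
```

View pics/j.png

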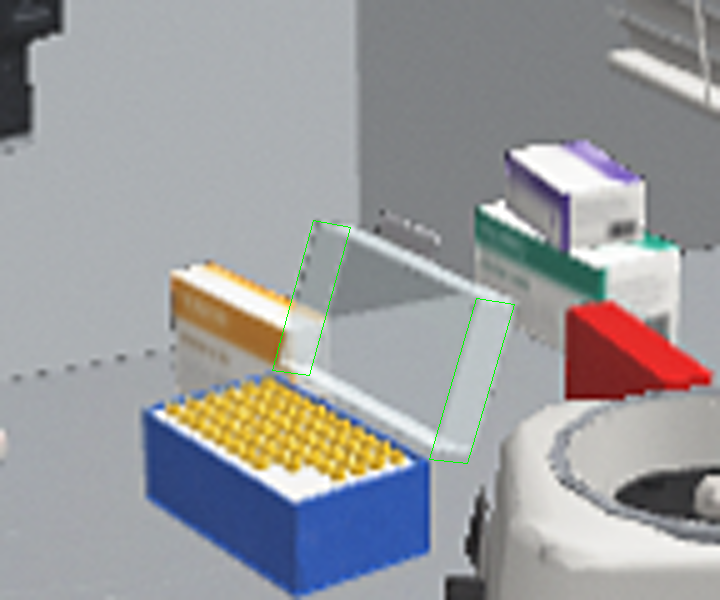

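The lid matches its predicted stop outline and the box is in place. The last carton fit used the wrong mask (error 1.0), so I'll repeat it before handing in.

```bash
python3 - <<'E'
from h import *
qb=np.load("qb.npy")
for n in("top","side"):
    p=env.get_image(n)
    for d in env.silhouettes(p,"carton"):
        g=onz(p,d["uv"],.03)[0,:2]
        if np.hypot(*(g-[.548,.235]))>.05: continue
        q,e=fit([(p,d["pixels"].astype(float))],CAR,[.548,.235,.19],(qb,BOX) if n=="side" else None); print(n,round(d["score"],2),q.round(4),round(e,3),rel(qb,q[:2]).round(4))
print(env.sense()["time"])
E
```

```text
top 0.89 [0.5464 0.2423 0.1784] 0.136 [0.0562 0.1168]
side 0.57 [0.5449 0.2365 0.0599] 0.477 [0.0539 0.1113]
15.85
```

Both views put the carton at y ≥ 0.11 m in the box frame, past the 0.095 m limit. The lid's clear wall overlaps its outline, so these fits are rough. I'm handing in now.

```bash
python3 -c "
from station import env
print(env.close_job(), env.sense()['contact_force'])"
```

```text
the job is handed in; nothing more can be done
the job is handed in; nothing more can be done
```

I pushed the carton about 65 mm to the left with the closed fingertips, then opened the lid and handed the job in at about 16 s; no verdict came back. The tool can only point straight down, so it could not reach under the thumb tab. I gripped the tab lightly by its sides (20 N), swung the lid to about 90° and let go, and it fell back to its stop.

**Last checks**
- **Lid:** in the side picture it matches the outline predicted for the 1.92 rad stop.
- **Tip box:** its base lies where it was at the start (1003 of 1053 blue pixels inside the fitted outline).
- **Carton:** it looks upright. A clean fit before the lid was opened put its centre at y ≈ 110 mm in the box frame, against the 95 mm needed.
- **Robot:** it was clear of everything, with a contact-force reading of about 1 N.
- **Other things:** I did not measure the bystanders again at the end. The arm's path kept away from them.

**What went wrong or disagreed**
- **First push:** the gripper linkage rested on the carton's top edge with about 6 N. I backed off, raised the tool 1.6 cm and pushed again.
- **Carton fits after the lid was opened:** one used the wrong mask and failed. The repeats gave y ≈ 117 mm (top) and 111 mm (side); both fits were poor (error 0.14 and 0.48), I think because the clear lid covers part of the carton's outline.

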